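# Seat and hold the knurled clamp collar on the consolidation cell

## Task

Fit the dark knurled collar from the bench over the steel spigot of the blue consolidation unit, right way up and with its white line facing the unit's red mark, so that it comes to stand on the spigot's pin. Then turn it anticlockwise, seen from above, until its hidden keyway drops over the pin, and push it fully home against the spring underneath. Finish while still holding the collar pushed home, and leave the other things on the bench where they are.

Things in the scene. Friction and masses are not known exactly. Their poses are not given: they have to be found in the camera images.
- collar: Loose knurled collar of dark steel: round tube, 56 mm outside diameter, 30 mm bore, 40 mm high, 0.25 to 0.5 kg, standing upright on the bench. Origin: centre of its underside; z up along the bore; +x points to the white line painted on its top face and down its outside. Grip it across the 56 mm outside, anywhere round it, about 28 mm above its underside.
- line (a point): The white line on the collar: point on the collar's top face, 24 mm from its axis, 40 mm above its underside.
- keyway (a point): Mouth of the collar's keyway, on its underside 20 mm from the axis, exactly below the white line. The keyway is a slot in the bore wall, 11.5 mm wide at the bore and 9 mm deep, that runs from the underside 18 mm up and ends blind: it cannot be seen from above or outside.
- seat (a point): On the fixed blue unit: centre of the solid shoulder on which the collar's underside lies when fully home, 90 mm above the bench; z up; +x points to the red mark. The shoulder is 62 mm in diameter, 10 mm high, on a pedestal 90 mm in diameter, 30 mm high, on a base 160 x 160 x 50 mm. Two column stubs stand 20 mm above the base, towards -x.
- spigot_top (a point): Centre of the top of the steel spigot that rises from the shoulder, 42 mm above the seat. The spigot is 27 mm in diameter, straight for 34 mm from the shoulder, then a cone narrowing to 12 mm at the top.
- pin_level (a point): On the spigot's axis, 14 mm above the seat, at the top of the one brass pin (8 mm thick) that sticks out 8.5 mm sideways from the spigot. The pin points 17 to 46 degrees anticlockwise (seen from above) of the red mark; how far is not told. If the keyway is not over it (within about 4 degrees), the collar stands on the pin, underside 14 mm above the seat; over it, it drops.
- spring_top (a point): On the spigot's axis, 5 mm above the seat: top of the unpressed brass spring ring, 54 mm in diameter, round the spigot. A collar over the pin meets it there; pushing on down the last 5 mm to the solid shoulder takes 4 N rising to 12 N, and the ring lifts the collar again if it is not held down.
- mark (a point): The middle of the red mark painted on the top of the blue base, 62.5 mm from the spigot's axis, 51 mm above the bench; the same red stripe goes on, on top of the pedestal.
- cutting_ring: Thin steel sampling ring, 68 mm diameter, 20 mm high, lying on the bench; origin centre of its underside. Bystander, to be left where it is.
- grease_jar: Amber jar with white cap, 52 mm diameter, 50 mm high; origin centre of its underside. Bystander, to be left where it is.
- weight: Grey round weight with a grip, 70 mm diameter, 40 mm high; origin centre of its underside. Bystander, to be left where it is.
- gauge: Dial gauge lying face up, 56 mm diameter, 18 mm thick, with a stem 45 mm long to its -x; origin centre of the underside of its round case. Bystander, to be left where it is.
Mind the look-alikes: they are no part of the job. There is more than one size of the part that bears seat; the job needs the smaller.

How it is judged:
By the outcome, as a careful person would: the job done as asked, in the order asked, and still so for the second after the job is handed in, while the arm keeps its last pose, push and grip.
It also fails if it takes over 45 s, if anything falls off the work surface, if the arm or the gripper's body presses on something with over 40 N, if the wrist force passes 120 N, or if a joint passes its speed limit or range.

## Robot

A 6-joint arm with a two-finger parallel gripper is mounted at the origin on the work surface. World frame = base frame: x ahead of the robot, y to its left, z up, the work surface at z = 0. Lengths are in mm, angles in rad, forces in N, time in s.
With the tool pointing down it reaches from about 350 to 800 mm from the base axis. Payload 7.3 kg.
Tool frame: the origin (TCP) lies at the very end of the fingers, on their centre line; the grasp point (between the pads) lies 19 mm behind it (env.hold_point_z is the distance from the TCP to the grasp point, in mm); z points along the fingers, x is the direction in which the jaws open and shut, and the axes are right-handed (so a half turn about z gives the same grasp; the last joint's range is limited). The gripper opens to 85 mm and grips with 20 to 120 N. Pads are 22 mm wide; open, the fingers measure 114 mm over their backs; the gripper's body (76 mm by 85 mm) begins 54 mm behind the grasp point. The pads swing forward as they close: fully open they stand 13 mm farther back than shut.
Start: joints at [1.042, 0.342, 1.524, -0, 1.275, -0.146], TCP at [196.085, 487.027, 231.322] pointing down, gripper open.
Joint ranges: [-2.53, 2.53], [-0.77, 2.02], [0.04, 2.7], [-1, 4.14], [0.28, 2.66], [-3.11, 3.11]. Speed limits (rad/s): [2.57, 2.57, 3.14, 3.14, 3.14, 3.14].

## Interface

Orientations are given as [roll, pitch, yaw] about the fixed x, y, z axes, in that order (R = Rz(yaw) Ry(pitch) Rx(roll)).
In Python, from rig import env gives the robot as it stands. Calls block until the motion is done:
- env.goto(position, orientation): joint-space move of the TCP to a pose.
- env.movel(position, rate=150, attitude=None, f_stop=None): straight line of the TCP; attitude=None keeps the orientation; rate is the mean speed in mm/s. With f_stop (N) it stops when the force on the tool has changed by that much, and returns True; else False.
- env.set_joints(angles): joint-space move.
- env.open_gripper() and env.clamp(): open the fingers fully, or close them until they stop; the grip force is fixed at half the most.
- env.dwell(seconds).
- env.solve_ik(position, orientation): joint angles nearest the present ones, or None.
- env.state(): the state.
- env.get_image(name): name is "scene" or "top" or "wrist"; returns the picture (400x640x3 uint8, red, green, blue); there is no depth.
- env.camera_model(name): a dict with "vertical_fov" (degrees; the focal length in pixels is half the picture's height over the tangent of half this angle, whatever the lens; pixels are square), "cx", "cy" (the principal point, pixels), "rvec" (rotation vector, rad) and "tvec" (3), from world to camera coordinates, as OpenCV has them; the wrist camera has in their place "tool_from_camera" (4x4, takes a point from camera to tool coordinates, whose origin is the TCP and whose axes are the tool frame's). Camera axes: x right, y down, z forward; pixel columns grow to the right and rows downward; lengths in mm; the calibration is good to about 2 mm. A picture is of the moment at which its call begins: read the wrist's pose just before it. camera_model takes no time and is no camera call.
A pose or a line that the arm cannot do raises env.PlanningError and nothing moves.
- env.finish_job(): hands the job in, once; it reports no verdict.
Trained networks look in the newest picture that a camera, given by its name, has taken for a name from the list of things; names that differ only in an ending like _2 or _b are one class to them, and where a whole thing is asked for, a point or a joint stands for the part that bears it (a point fixed in the world has none). Each returns a list of dicts, best first, with "p" (0 to 1); they miss things now and then, are a little off and sometimes report something else, mostly with a low value. They report only what shows in the picture. A call takes as long as a camera call. They do not tell look-alikes from the thing itself.
- env.spot_in(camera, query): "rect" ([left, top, right, bottom] in pixels, round what is visible of it).
The state is a dict: "time": time; "joint_positions": joint angles; "joint_velocities": joint speeds; "tau": joint torques, N m; "ee_pos": TCP position; "ee_rot": TCP orientation; "contact_force": force on the tool from outside, world axes, zero at the start; "moment": the same for the moment, N m; "width": finger opening in mm.
Only numpy, scipy, OpenCV 4.12 (cv2) and the standard library are available. Lean on these libraries where they do the work, as an engineer would, in place of code of your own. Each camera call takes 0.05 s, during which the arm holds its last target.

## Working session

There is one attempt and no reset: what is moved stays moved. The work goes in short steps, each a Python script; the robot and the scene stay as the last script left them, time stands still between calls to the robot, and variables do not carry over. Pictures are saved under pics/ and viewed, and the job is handed in when it is done.

```bash
ls; mkdir -p pics; python3 - <<'E'
from rig import env
import cv2,numpy as np
for n in ["scene","top","wrist"]:
    im=env.get_image(n); cv2.imwrite(f"pics/{n}0.png",im[:,:,::-1])
    print(n,{k:np.round(v,4).tolist() for k,v in env.camera_model(n).items() if not isinstance(v,str)})
    for q in ["collar","seat","mark","line"]:
        try: print(q,[(np.round(d["rect"]).tolist(),round(d["p"],2)) for d in env.spot_in(n,q)])
        except Exception as e: print(q,e)
s=env.state();print(s, env.hold_point_z)
E
```

```text
pics
scene {'vertical_fov': 48.2137, 'cx': 327.2395, 'cy': 204.4195, 'rvec': [0.7486, 2.4433, -1.3378], 'tvec': [428.2905, -68.0176, 1420.9144]}
collar [([258.0, 196.0, 275.0, 219.0], 0.67)]
seat [([285.0, 246.0, 380.0, 327.0], 0.84), ([385.0, 195.0, 517.0, 299.0], 0.63)]
mark [([278.0, 246.0, 385.0, 326.0], 0.81), ([384.0, 196.0, 517.0, 300.0], 0.76)]
line [([258.0, 197.0, 275.0, 218.0], 0.84)]
top {'vertical_fov': 52.6873, 'cx': 327.4225, 'cy': 200.789, 'rvec': [2.1279, -2.1353, 0.1851], 'tvec': [-5.9273, 525.6077, 1050.7908]}
collar [([394.0, 174.0, 411.0, 195.0], 0.77)]
seat [([190.0, 234.0, 287.0, 339.0], 0.81), ([233.0, 136.0, 307.0, 208.0], 0.78)]
mark [([232.0, 136.0, 304.0, 207.0], 0.87), ([193.0, 236.0, 290.0, 336.0], 0.76)]
line [([392.0, 170.0, 417.0, 194.0], 0.8), ([232.0, 139.0, 304.0, 203.0], 0.71)]
wrist {'vertical_fov': 60.4549, 'cx': 317.4756, 'cy': 195.3042, 'tool_from_camera': [[1.0, -0.0005, 0.0006, 1.4226], [0.0003, 0.9617, 0.2742, -70.4718], [-0.0007, -0.2742, 0.9617, -141.8281], [0.0, 0.0, 0.0, 1.0]]}
collar []
seat [([0.0, 203.0, 278.0, 400.0], 0.59)]
mark [([0.0, 202.0, 279.0, 398.0], 0.65)]
line []
{'time': 0.75, 'joint_positions': array([ 1.04198029e+00,  3.41972281e-01,  1.52410621e+00,  7.16431829e-06,
        1.27541466e+00, -1.46010627e-01]), 'joint_velocities': array([-1.29935344e-03, -4.20241309e-04, -1.50853226e-04,  8.87508496e-05,
       -3.40119996e-04,  1.91714382e-05]), 'tau': array([ 1.11362206e-04, -4.33479595e+01, -2.46253896e+01, -6.23095457e-05,
       -1.87592764e-05, -3.80091649e-05]), 'ee_pos': array([196.08846527, 487.01750909, 231.33373256]), 'ee_rot': array([ 3.14158496e+00, -9.94421399e-05,  1.18798884e+00]), 'contact_force': array([-0.22056647, -0.51572576, -0.13739266]), 'moment': array([ 0.07041007,  0.02976503, -0.01523394]), 'width': 85.66869648032653} 18.700000000000003
```

View pics/scene0.png

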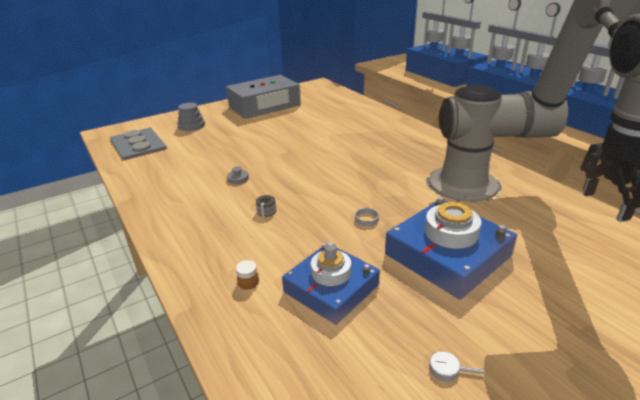

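View pics/top0.png

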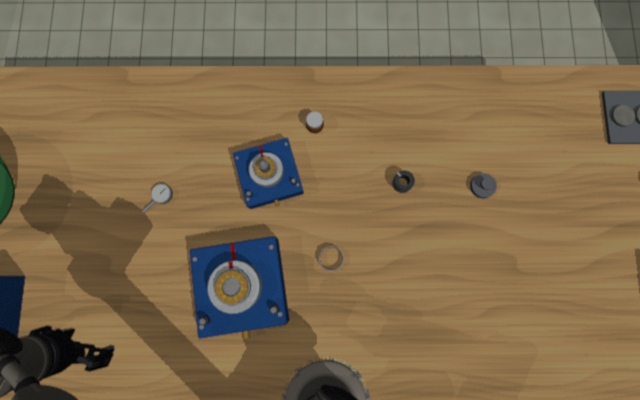

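View pics/wrist0.png

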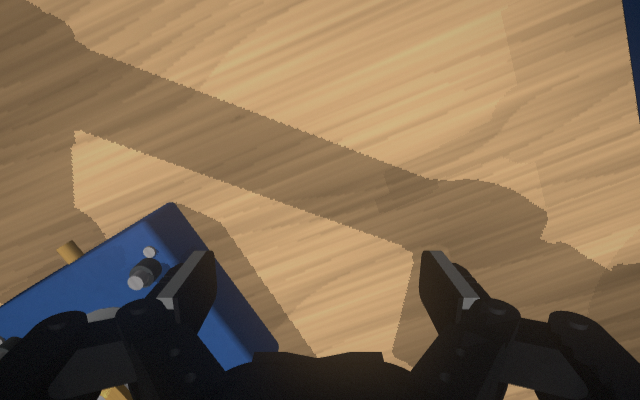

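The thing I want could be mistaken for others. In the top picture the collar is the dark ring with the white line at (403,181), with the cutting ring at (329,257) and the grey weight at (484,186) as look-alikes. For the unit, the small one is at (267,172) and the big one at (238,287). I choose the collar at (403,181) and the small unit at (267,172), and will check close crops next.

```bash
cat > h.py <<'E'
from rig import env
import cv2,numpy as np
from scipy.spatial.transform import Rotation as R
def f_of(m): return 200/np.tan(np.radians(m["vertical_fov"])/2)
def ray(name,uv,st=None):
    m=env.camera_model(name); f=f_of(m)
    d=np.array([(uv[0]-m["cx"])/f,(uv[1]-m["cy"])/f,1])
    if name=="wrist":
        T=np.array(m["tool_from_camera"]); Rw=R.from_euler("xyz",st["ee_rot"]).as_matrix()
        return np.array(st["ee_pos"])+Rw@T[:3,3], Rw@T[:3,:3]@d
    Rc=R.from_rotvec(m["rvec"]).as_matrix(); return -Rc.T@np.array(m["tvec"]), Rc.T@d
def at(name,uv,z,st=None):
    o,d=ray(name,uv,st); return o+d*(z-o[2])/d[2]
def proj(name,p,st=None):
    m=env.camera_model(name); f=f_of(m)
    if name=="wrist":
        T=np.array(m["tool_from_camera"]); Rw=R.from_euler("xyz",st["ee_rot"]).as_matrix()
        c=T[:3,:3].T@(Rw.T@(np.array(p)-st["ee_pos"])-T[:3,3])
    else: c=R.from_rotvec(m["rvec"]).as_matrix()@np.array(p)+m["tvec"]
    return np.array([m["cx"]+f*c[0]/c[2],m["cy"]+f*c[1]/c[2]])
E
python3 - <<'E'
from h import *
t=cv2.imread("pics/top0.png")
a=cv2.resize(t[130:215,225:310],(400,400),interpolation=cv2.INTER_CUBIC);b=cv2.resize(t[150:210,370:430],(400,400),interpolation=cv2.INTER_CUBIC)
cv2.imwrite("pics/crop0.png",np.hstack([a,b]))
for n,uv,z in [("unit base",(267.5,172.5),50),("unit ring",(265.5,167.5),90),("mark",(261.5,152),50),("collar",(403,181),40),("line",(397,174),40),("jar",(315,120),50),("ring",(329,257),20),("weight",(484,186),40),("gauge",(161,193),18),("big",(232,287),110)]:
    print(n,at("top",uv,z).round(1))
for n,uv,z in [("collar",(266,199),40),("unit spigot top",(330,245),132)]: print(n,at("scene",uv,z).round(1))
E
```

```text
unit base [603.9 155.9  50. ]
unit ring [607.6 155.4  90. ]
mark [662.1 173.7  50. ]
collar [ 581.1 -215.9   40. ]
line [ 600.9 -200.1   40. ]
jar [754.5  26.2  50. ]
ring [375.2 -11.5  20. ]
weight [ 566.3 -437.9   40. ]
gauge [554.1 456.8  18. ]
big [299.9 227.8 110. ]
collar [ 580.5 -217.5   40. ]
unit spigot top [611.5 164.8 132. ]
```

View pics/crop0.png

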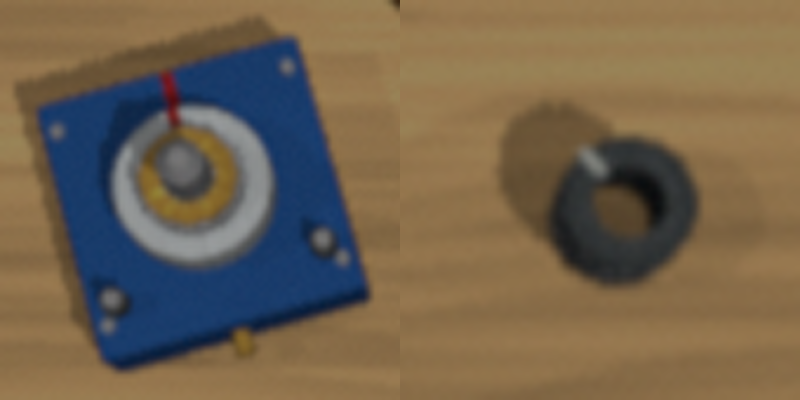

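The crop confirms it: the collar has its white line at upper left. The small unit has the grey spigot in a brass ring, with the red mark at the top. Next are close wrist views of the unit (on the way) and of the collar.

```bash
cat >> h.py <<'E'
def view_pose(target,dist,psi):
    T=np.array(env.camera_model("wrist")["tool_from_camera"])
    Rw=R.from_euler("xyz",[np.pi,0,psi]).as_matrix()
    return np.array(target)-Rw@(T[:3,3]+dist*T[:3,2]),[np.pi,0,psi]
E
python3 - <<'E'
from h import *
import json
p,o=view_pose([606,155,110],300,np.radians(-73)); print(p, env.solve_ik(p,o))
env.goto(p,o); st=env.state(); im=env.get_image("wrist"); cv2.imwrite("pics/w_unit.png",im[:,:,::-1])
json.dump({"ee_pos":list(st["ee_pos"]),"ee_rot":list(st["ee_rot"])},open("st_unit.json","w"))
print(st["time"],st["ee_pos"],st["ee_rot"],st["joint_positions"])
for q in ["spigot_top","mark"]: print(q,[(np.round(d["rect"]).tolist(),round(d["p"],2)) for d in env.spot_in("wrist",q)])
p,o=view_pose([581,-216,40],270,np.radians(-51))
env.goto(p,o); st=env.state(); im=env.get_image("wrist"); cv2.imwrite("pics/w_col.png",im[:,:,::-1])
json.dump({"ee_pos":list(st["ee_pos"]),"ee_rot":list(st["ee_rot"])},open("st_col.json","w"))
print(st["time"],st["ee_pos"],st["ee_rot"],st["joint_positions"])
for q in ["collar","line"]: print(q,[(np.round(d["rect"]).tolist(),round(d["p"],2)) for d in env.spot_in("wrist",q)])
E
```

```text
[616.81190618 159.96656247 256.67278274] [ 1.33568260e-01  5.39861682e-01  1.13836838e+00 -4.44089210e-16
  1.46336259e+00  1.40765861e+00]
2.675 [616.41835961 160.89227113 256.69473098] [ 3.14149539e+00  3.28872427e-04 -1.27227489e+00] [1.34948878e-01 5.39621684e-01 1.13871713e+00 3.10432493e-04
 1.46340336e+00 1.40719045e+00]
spigot_top [([95.0, 280.0, 298.0, 400.0], 0.96), ([237.0, 94.0, 401.0, 251.0], 0.8), ([449.0, 42.0, 516.0, 95.0], 0.2)]
mark [([240.0, 94.0, 400.0, 249.0], 0.85), ([94.0, 277.0, 298.0, 399.0], 0.83)]
4.275 [ 585.94653544 -213.8881885   158.27358783] [-3.14102763e+00 -3.89792966e-04 -8.89338515e-01] [-4.72973925e-01  5.82081860e-01  1.33906852e+00  3.82409165e-04
  1.21985729e+00  4.16233120e-01]
collar [([287.0, 148.0, 357.0, 226.0], 0.83)]
line []
```

View pics/w_unit.png

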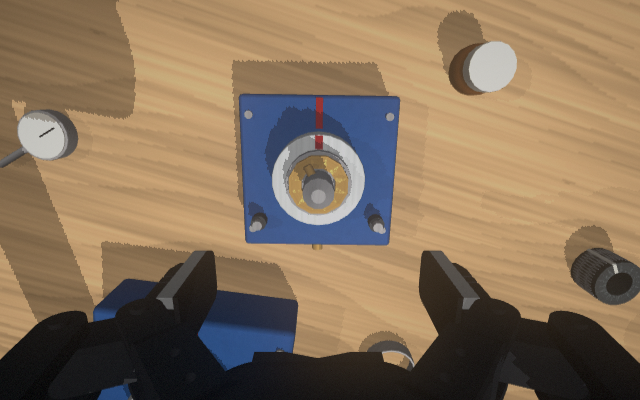

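View pics/w_col.png

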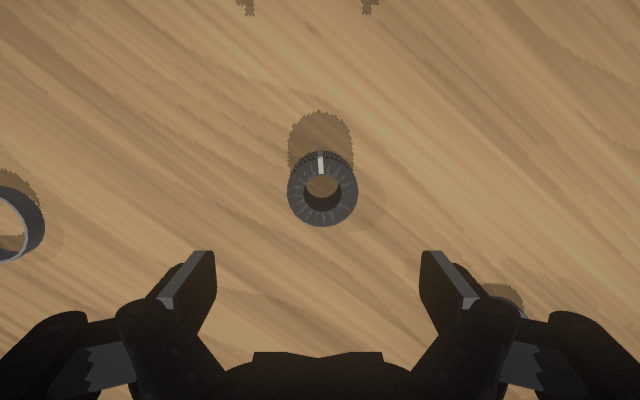

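```bash
python3 - <<'E'
from h import *
import json
a=cv2.imread("pics/w_unit.png");b=cv2.imread("pics/w_col.png")
a=cv2.resize(a[125:230,265:370],(400,400),interpolation=cv2.INTER_CUBIC);b=cv2.resize(b[140:240,272:372],(400,400),interpolation=cv2.INTER_CUBIC)
cv2.imwrite("pics/crop1.png",np.hstack([a,b]))
su=json.load(open("st_unit.json"));sc=json.load(open("st_col.json"))
# predicted unit model reprojection
print(at("wrist",(320,99),50,su),at("wrist",(319,193),132,su))
E
```

```text
[682.69418163 180.43392952  50.        ] [612.89463683 160.24855116 132.        ]
```

View pics/crop1.png

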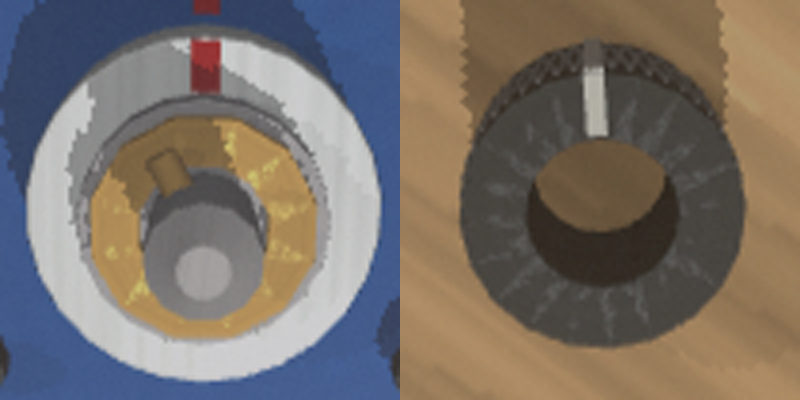

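```bash
python3 - <<'E'
from h import *
import json
su=json.load(open("st_unit.json"));sc=json.load(open("st_col.json"))
U=lambda x,y:(265+x*105/400-.37,125+y*105/400-.37)
C=lambda x,y:(272+(x-400)/4-.37,140+y/4-.37)
for n,uv,z in [("spigot",U(204,272),132),("ped",U(203,208),80),("springring",U(203.5,227),95),("mark ped in",U(205,92),80),("mark ped out",U(205,40),80),("mark base",(320,98),50),("base marknear",(319.5,128),50)]:
    print(n,at("wrist",uv,z,su).round(1))
for n,uv,z in [("col",C(602.5,210),40),("l_in",C(597.5,135),40),("l_out",C(593,68),40)]:
    print(n,at("wrist",uv,z,sc).round(1))
# circle fit of edges by least squares: collar top outer edge points
def circ(name,pts,z,st):
    P=np.array([at(name,p,z,st)[:2] for p in pts]); A=np.c_[2*P,np.ones(len(P))]
    s=np.linalg.lstsq(A,(P**2).sum(1),rcond=None)[0]; return s[:2].round(1),np.sqrt(s[2]+s[:2]@s[:2]).round(1)
print("collar",circ("wrist",[C(460,215),C(745,215),C(602,348),C(505,313),C(700,311)],40,sc))
print("ped",circ("wrist",[U(26,210),U(381,210),U(204,381),U(80,337),U(330,333),U(204,37)],80,su))
c=np.array([606,155])
E
```

```text
spigot [610.3 160.1 132. ]
ped [611.9 160.8  80. ]
springring [610.8 160.4  95. ]
mark ped in [639.8 168.9  80. ]
mark ped out [651.8 172.6  80. ]
mark base [683.6 180.7  50. ]
base marknear [655.9 172.7  50. ]
col [ 586.6 -216.2   40. ]
l_in [ 597.6 -206.    40. ]
l_out [ 607.2 -197.    40. ]
collar (array([ 585.8, -216.8]), np.float64(28.0))
ped (array([609.9, 160.1]), np.float64(44.5))
```

```bash
python3 - <<'E'
from h import *
import json
su=json.load(open("st_unit.json"))
U=lambda x,y:(265+x*105/400-.37,125+y*105/400-.37)
for uv in [U(162,165),U(165,160)]:
    p=at("wrist",uv,100,su)[:2]-[610.5,160.3]; print("pin",np.hypot(*p),np.degrees(np.arctan2(p[1],p[0]))-16.2)
psi=np.radians(43.2-90); o=[np.pi,0,psi]
env.goto([586.2,-216.7,75],o)
hit=env.movel([586.2,-216.7,9.5],rate=100,f_stop=15); s=env.state(); print(hit,s["time"],s["ee_pos"],s["contact_force"])
env.clamp(); s=env.state(); print(s["time"],s["ee_pos"],s["contact_force"],s["width"])
env.movel([586.2,-216.7,175],rate=200); env.dwell(.2); st=env.state(); im=env.get_image("wrist"); cv2.imwrite("pics/w_held.png",im[:,:,::-1])
json.dump({"ee_pos":list(st["ee_pos"]),"ee_rot":list(st["ee_rot"])},open("st_held.json","w"))
print(st)
E
```

```text
pin 19.008434237930924 31.25399411848485
pin 19.705404215023528 27.750784593044724
False 5.6583 [ 586.75936306 -216.98640811   10.25782606] [ 0.8369942  -0.30946283 -0.05037398]
6.05 [ 587.00789969 -217.15142882   10.83687413] [ 0.19818273 -0.46154097  5.01003172] 54.687740044123665
{'time': 7.225, 'joint_positions': array([-4.76671122e-01,  5.71677371e-01,  1.31335885e+00, -2.29981981e-05,
        1.25914820e+00,  3.40154755e-01]), 'joint_velocities': array([-0.00034296, -0.0052888 , -0.00722346,  0.00179701, -0.00020708,
       -0.00012752]), 'tau': array([ 1.24807132e-02, -5.71511364e+01, -2.57379985e+01, -8.51808727e-03,
        2.19152943e-02,  1.61158596e-05]), 'ee_pos': array([ 585.67346751, -216.45691737,  173.55760595]), 'ee_rot': array([ 3.14070733e+00,  2.43596734e-03, -8.16819875e-01]), 'contact_force': array([ 0.04599817, -0.05846821, -3.00997375]), 'moment': array([-0.04329866,  0.00384858,  0.03064144]), 'width': 54.725376653972674}
```

View pics/w_held.png

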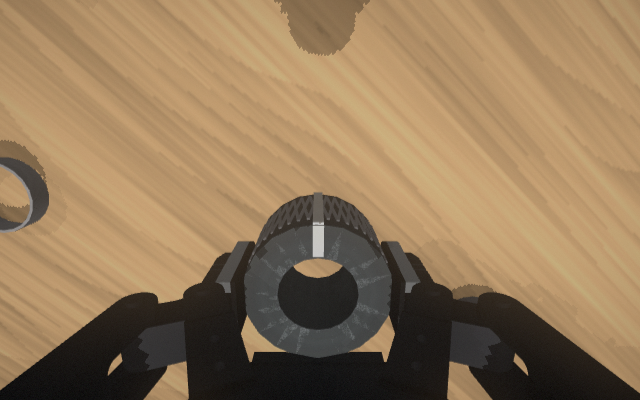

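```bash
python3 - <<'E'
import cv2
a=cv2.imread("pics/w_held.png")
cv2.imwrite("pics/crop2.png",cv2.resize(a[180:370,230:410],(720,760)[:2] and (568,600),interpolation=cv2.INTER_CUBIC))
E
```

```text
(no output)
```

View pics/crop2.png

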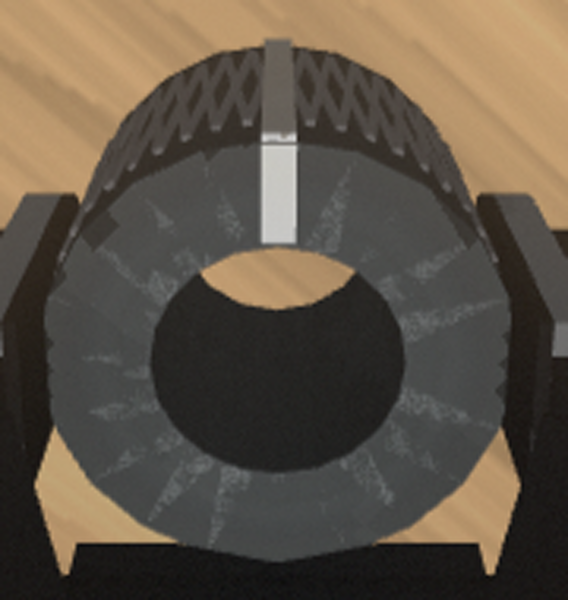

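```bash
python3 - <<'E'
from h import *
import json
sh=json.load(open("st_held.json")); Rw=R.from_euler("xyz",sh["ee_rot"]).as_matrix()
S=568/180
I=lambda x,y:(230+(x+.5)/S-.5,180+(y+.5)/S-.5)
m=env.camera_model("wrist");f=f_of(m);T=np.array(m["tool_from_camera"])
def tz(uv,z):
    d=T[:3,:3]@np.array([(uv[0]-m["cx"])/f,(uv[1]-m["cy"])/f,1]); o=T[:3,3]; return (o+d*(z-o[2])/d[2])
def circ(pts,z):
    P=np.array([tz(p,z)[:2] for p in pts]); A=np.c_[2*P,np.ones(len(P))]
    s=np.linalg.lstsq(A,(P**2).sum(1),rcond=None)[0]; return s[:2].round(2),np.sqrt(s[2]+s[:2]@s[:2]).round(2)
for z in [-31,-29.4,-28]:
    print(z,circ([I(151,362),I(405,362),I(278,248),I(278,472)],z),circ([I(45,340),I(510,340),I(278,142),I(278,560),I(110,500),I(446,500)],z))
    a,b=tz(I(281,142),z),tz(I(279,243),z); print("line",a.round(1),b.round(1),np.degrees(np.arctan2(*(a-b)[:2])))
E
```

```text
-31 (array([-1.44, -0.99]), np.float64(14.7)) (array([-1.47, -0.84]), np.float64(27.25))
line [ -1.1 -28.3 -31. ] [ -1.3 -16.3 -31. ] 178.9732482613835
-29.4 (array([-1.44,  0.02]), np.float64(14.92)) (array([-1.47,  0.16]), np.float64(27.64))
line [ -1.1 -27.7 -29.4] [ -1.3 -15.5 -29.4] 178.9732482613835
-28 (array([-1.44,  0.89]), np.float64(15.1)) (array([-1.47,  1.04]), np.float64(27.98))
line [ -1.1 -27.2 -28. ] [ -1.3 -14.8 -28. ] 178.9732482613835
```

```bash
python3 - <<'E'
from h import *
import json
o=[np.pi,0,np.radians(-73.0)]
tgt=np.array([611.3,159.0])
env.goto([*tgt,185],o); env.movel([*tgt,157],rate=100); env.dwell(.3); s=env.state(); print(s["time"],s["ee_pos"],s["ee_rot"],s["contact_force"],s["moment"])
json.dump({"ee_pos":list(s["ee_pos"]),"ee_rot":list(s["ee_rot"])},open("st_hov.json","w"))
for n in ["wrist","scene"]:
    im=env.get_image(n); cv2.imwrite(f"pics/{n}_hov.png",im[:,:,::-1])
a=cv2.imread("pics/wrist_hov.png"); b=cv2.imread("pics/scene_hov.png")[180:330,250:400]
cv2.imwrite("pics/hov.png",np.hstack([cv2.resize(a[150:370,210:430],(400,400),interpolation=cv2.INTER_CUBIC),cv2.resize(b,(400,400),interpolation=cv2.INTER_CUBIC)]))
E
```

```text
9.4167 [611.56504662 159.02761784 157.63935057] [-3.14054143e+00 -1.95422849e-04 -1.27409651e+00] [ 0.21535751  0.84354728 -4.6832823 ] [-0.0033479  -0.06949547  0.02370472]
```

View pics/hov.png

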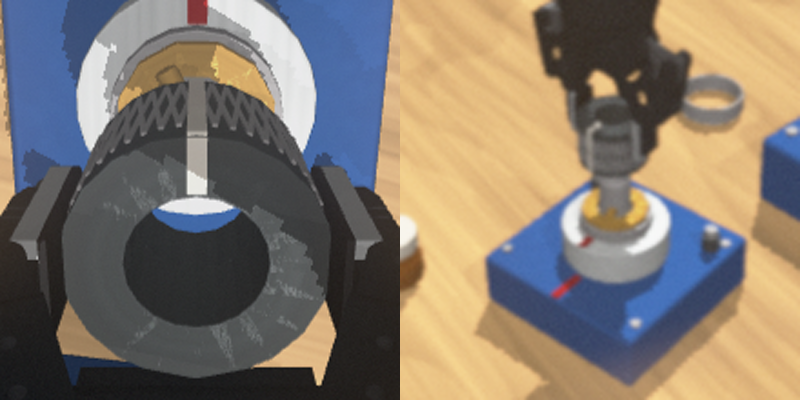

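View pics/wrist_hov.png

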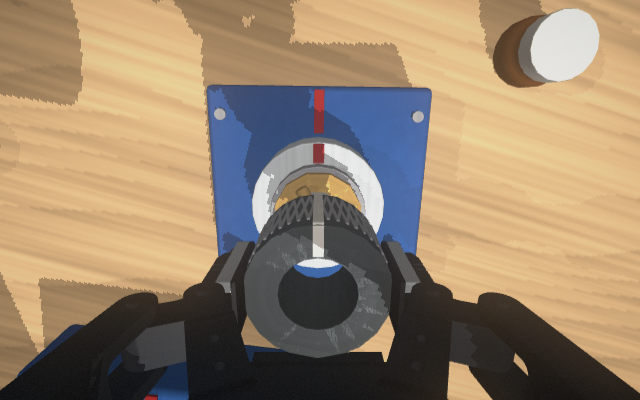

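The wrist picture shows the white line (318,240) in column with the red mark (318,153) and (319,110). In the scene picture the collar hangs directly over the spigot. Now I'll lower it.

```bash
python3 - <<'E'
from h import *
tgt=np.array([611.1,159.0])
hit=env.movel([*tgt,106],rate=40,f_stop=8); s=env.state(); print(hit,s["time"],s["ee_pos"],s["ee_rot"][2],s["contact_force"],s["moment"])
env.dwell(.1);s=env.state(); print(s["time"],s["ee_pos"],s["contact_force"],s["moment"])
for n in ["wrist","scene"]:
    im=env.get_image(n); cv2.imwrite(f"pics/{n}_pin.png",im[:,:,::-1])
a=cv2.imread("pics/wrist_pin.png"); b=cv2.imread("pics/scene_pin.png")[180:330,250:400]
cv2.imwrite("pics/pin.png",np.hstack([cv2.resize(a[150:370,210:430],(400,400),interpolation=cv2.INTER_CUBIC),cv2.resize(b,(400,400),interpolation=cv2.INTER_CUBIC)]))
E
```

```text
True 10.4917 [610.76124693 158.90562482 114.57906884] -1.2740825665165494 [-0.63078346 -0.49952825  4.98844183] [0.01678756 0.03808098 0.015992  ]
10.5917 [610.76452796 158.91258267 114.58461351] [-0.38599525 -0.44855303  5.5002814 ] [0.04454231 0.11522737 0.01151096]
```

View pics/pin.png

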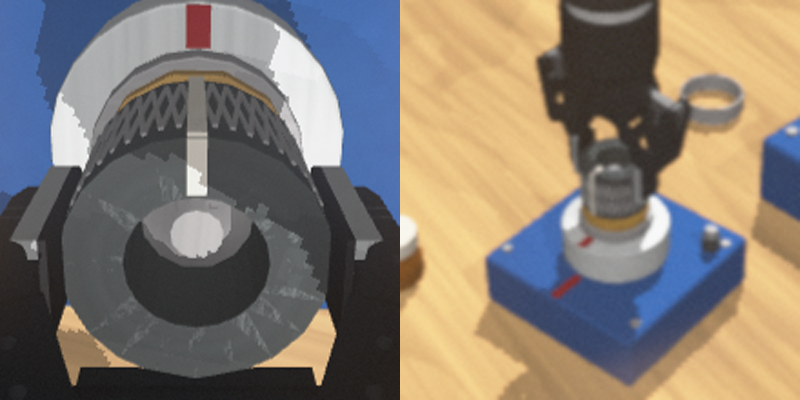

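The collar stands on the pin: the TCP is at 114.6, as predicted, with 8 N upward, and the line is still under the mark. I'll turn it anticlockwise under a light push, measuring each step.

```bash
python3 - <<'E'
from h import *
x,y=611.0,159.0
z=113.5
for d in [6,12]:
    env.movel([x,y,z],rate=20,attitude=[np.pi,0,np.radians(-73.0+d)]); s=env.state()
    print(d,round(s["time"],2),s["ee_pos"].round(2),np.degrees(s["ee_rot"][2]).round(1),s["contact_force"].round(1),s["moment"].round(2))
E
```

```text
6 10.95 [611.86 158.8  114.53] -67.2 [-0.7 -2.1  4. ] [-0.27 -0.11 -0.03]
12 11.21 [610.56 159.43 113.18] -61.2 [-1.4  1.3 -0.7] [0.27 0.16 0.07]
```

```bash
python3 - <<'E'
from h import *
x,y=611.0,159.0
def show(d):
    s=env.state(); print(d,round(s["time"],2),s["ee_pos"].round(2),np.degrees(s["ee_rot"][2]).round(1),s["contact_force"].round(1),s["moment"].round(2)); return s
env.dwell(.25); show("settle")
env.movel([x,y,112],rate=10); env.dwell(.2); show("z112")
im=env.get_image("wrist"); cv2.imwrite("pics/w12.png",cv2.resize(im[150:370,210:430,::-1],(400,400),interpolation=cv2.INTER_CUBIC))
E
```

```text
settle 11.46 [610.66 159.36 113.24] -61.1 [-1.6  2.3 -0.7] [0.43 0.27 0.06]
z112 11.96 [610.83 159.29 112.63] -61.0 [-4.7  2.1  5.4] [0.51 0.71 0.06]
```

View pics/w12.png

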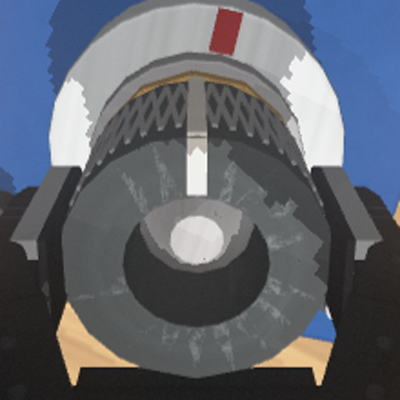

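```bash
cat >> h.py <<'E'
def show(d):
    s=env.state(); print(d,round(s["time"],2),s["ee_pos"].round(2),np.degrees(s["ee_rot"][2]).round(1),s["contact_force"].round(1),s["moment"].round(2)); return s
E
python3 - <<'E'
from h import *
x,y=611.0,159.0
for d in [15,18,20,22,24,26,28,30,32,34]:
    env.movel([x,y,111.3],rate=8,attitude=[np.pi,0,np.radians(-73.0+d)]); env.dwell(.1); s=show(d)
    if s["contact_force"][2]<-0.5 : break
    if s["contact_force"][2]>25: break
E
```

```text
15 12.36 [610.66 159.89 111.13] -58.0 [-2.2  4.2  1.1] [0.94 0.48 0.03]
18 12.71 [610.76 159.3  110.84] -55.1 [-2.4  5.3 -3.3] [0.82 0.23 0.06]
```

```bash
python3 - <<'E'
from h import *
im=env.get_image("wrist"); im2=env.get_image("scene")
cv2.imwrite("pics/w18.png",np.hstack([cv2.resize(im[150:370,210:430,::-1],(400,400),interpolation=cv2.INTER_CUBIC),cv2.resize(im2[205:285,290:370,::-1],(400,400),interpolation=cv2.INTER_CUBIC)]))
E
```

```text
(no output)
```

View pics/w18.png

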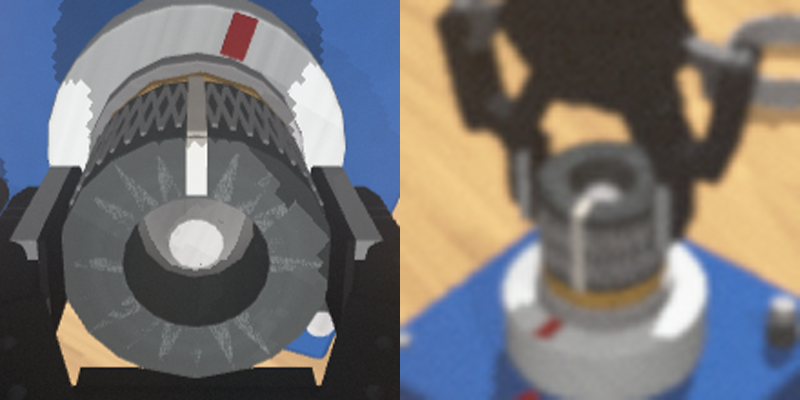

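```bash
python3 - <<'E'
from h import *
x,y=611.0,159.0
for z in [110,108.5,107]:
    hit=env.movel([x,y,z],rate=10,f_stop=10); env.dwell(.1); s=show((z,hit))
    if s["contact_force"][2]>8 or hit: break
E
```

```text
(110, False) 13.19 [610.59 159.26 109.82] -55.0 [-2.5  4.4 -2.1] [0.92 0.45 0.06]
(108.5, False) 13.59 [610.51 159.22 108.31] -55.0 [-2.6  4.7 -1.8] [0.84 0.52 0.04]
(107, False) 13.99 [610.45 159.2  106.78] -55.0 [-3.1  4.  -3.1] [0.89 0.54 0.06]
```

```bash
python3 - <<'E'
from h import *
x,y=610.6,159.7
o=[np.pi,0,np.radians(-73+20)]
env.movel([x,y,107],rate=8,attitude=o); env.dwell(.1); show("turn20")
for z in [105,103.5,102,101,100,99,98,97]:
    env.movel([x,y,z],rate=10); env.dwell(.15); s=show(z)
    if s["contact_force"][2]>17: break
E
```

```text
turn20 14.34 [610.63 159.21 106.81] -53.1 [-1.   0.1 -3.7] [0.12 0.12 0.03]
105 14.84 [610.83 159.45 105.32] -53.0 [-1.4 -1.5 -0.7] [-0.32  0.15 -0.04]
103.5 15.29 [610.86 159.44 103.8 ] -53.0 [-1.8 -2.5  3.1] [-0.54  0.17 -0.04]
102 15.74 [610.85 159.48 102.26] -53.0 [-2.1 -3.4  5.5] [-0.68  0.25  0.  ]
101 16.14 [610.86 159.5  101.44] -53.0 [-2.2 -3.4  5.8] [-0.71  0.26 -0.03]
100 16.54 [610.87 159.49 100.89] -53.0 [-3.5 -3.9  8.8] [-0.75  0.46 -0.  ]
99 16.94 [610.88 159.51 100.85] -53.0 [-5.3 -5.  14.6] [-0.86  0.83  0.  ]
98 17.34 [610.92 159.51 100.85] -53.0 [-7.6 -4.6 20.8] [-0.91  1.24 -0.04]
```

The stop is solid. The TCP stays at 100.85 (it was 114.6 standing on the pin) while the force rises from 8.8 to 20.8 N. I'll ease the side load a little, then check with pictures.

```bash
python3 - <<'E'
from h import *
env.movel([610.2,159.4,97.7],rate=5); env.dwell(.8); show("hold"); env.dwell(.5); s=show("hold"); print(s["width"])
im=env.get_image("wrist"); im2=env.get_image("scene"); im3=env.get_image("top")
cv2.imwrite("pics/fin.png",np.hstack([cv2.resize(im[150:370,210:430,::-1],(400,400),interpolation=cv2.INTER_CUBIC),cv2.resize(im2[205:285,290:370,::-1],(400,400),interpolation=cv2.INTER_CUBIC)]))
cv2.imwrite("pics/fin_top.png",im3[:,:,::-1])
E
```

```text
hold 18.41 [610.86 159.49 100.79] -53.0 [-8.  -4.  21.1] [-0.73  1.17 -0.  ]
hold 18.91 [610.89 159.49 100.8 ] -53.0 [-6.6 -4.3 20.9] [-0.7   1.09 -0.02]
54.572424377692506
```

View pics/fin.png

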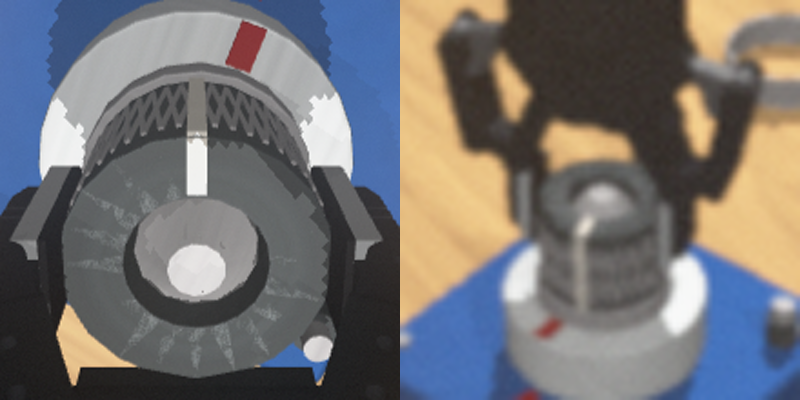

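View pics/fin_top.png

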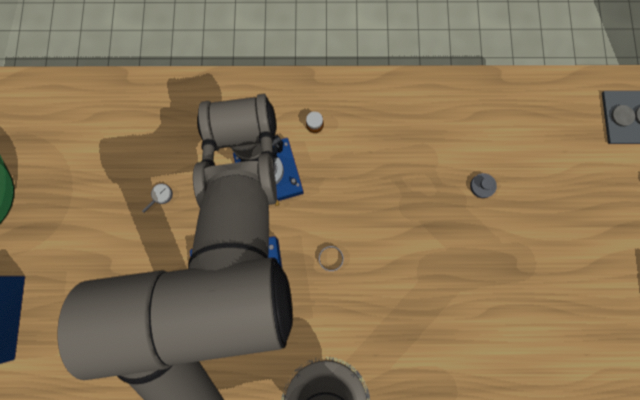

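The brass ring is no longer visible under the collar, and the collar sits squarely on the shoulder with the spigot tip just above its top. The jar (315,120), ring (329,257), weight (484,186) and gauge (161,193) are where they were. Handing in.

```bash
python3 - <<'E'
from rig import env
print(env.finish_job(), env.state()["time"])
E
```

```text
the job is handed in; nothing more can be done
the job is handed in; nothing more can be done
```

The collar is home on the smaller blue unit's shoulder, and I handed the job in at about 19 s with the gripper still holding it down.

- **Fitting:** I lowered the collar over the spigot with its white line on the red mark, judged by eye from the wrist picture. It came to stand on the pin with the tool point at 114.6 mm, as calculated.
- **Turning:** I turned it anticlockwise under a light push. The keyway dropped over the pin between about 15 and 18 degrees, and I stopped at 20 degrees.
- **Pushing home:** The tool point went down 13.8 mm to 100.8 mm (14 mm expected). It stayed there for over a second with the reported push at about 21 N. The brass spring ring no longer shows, and the other things on the bench show no movement in the top picture.

**Checks that disagreed:**
- **Pin angle:** My estimate from the picture was 28–31 degrees, but the keyway dropped well before that. I trusted the drop, because the collar then went down freely to the spring.
- **Camera positions:** The top and wrist cameras differed by about 5 mm. I used the wrist camera, corrected by how the held collar looked in it.
- **Side load:** A sideways load of about 8 N was still there at the end, and a small shift to ease it made little difference.

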